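Shift a mask aligner's contact-mode valve through its H-gate into the third slot

ROBOT

A 6-joint arm with a two-finger parallel gripper is mounted at the origin on a cart in front of the work surface, level with it; the furniture and walls round the work are solid. World frame = base frame: x ahead of the robot, y to its left, z up, the work surface at z = 0. Lengths are in m, angles in rad, forces in N, time in s.
With the tool pointing down it reaches from about 0.3 to 0.775 m from the base axis. Payload 14.6 kg.
Tool frame: the origin (TCP) lies at the very end of the fingers, on their centre line; the grasp point (between the pads) lies 19 mm behind it; z points along the fingers, y is the line along which they close (so a half turn about z gives the same grasp; the last joint's range is limited). The gripper opens to 94 mm and grips with 3 to 60 N. Pads are 16 mm wide; open, the fingers measure 119 mm over their backs; the gripper's body (75 mm by 177 mm) begins 78 mm behind the grasp point.
Start: joints at [1.07, 0.3, 1.521, -0, 1.321, -0.067], TCP at [0.231, 0.499, 0.175] pointing down, gripper open.
Joint ranges: [-3.03, 3.03], [-0.79, 2.21], [0.23, 2.52], [-1.04, 4.18], [0, 3.07], [-2.55, 2.55]. Speed limits (rad/s): [2.22, 2.22, 2.57, 3.14, 3.14, 3.14].

INTERFACE

Orientations are given as [roll, pitch, yaw] about the fixed x, y, z axes, in that order (R = Rz(yaw) Ry(pitch) Rx(roll)).
In Python, from station import ctrl gives the robot as it stands.
- The arm moves only by the tool carry_out, never from a script. Its argument "motion" is text: rows parted by semicolons, each of 7 numbers parted by spaces: the shift along the world's x, y, z in m, then the turn, a rotation vector about the world's x, y, z in degrees, then the closure in counts, from 0 (fully open) to 255 (shut). In form: dx dy dz wx wy wz hand; .... A call has 1 to 20 rows; each row shifts and turns the commanded pose from where the row before left it; what a row does not reach is not made up. A row lasts 1/12 s, in which the tool goes at most 41.7 mm and 7.16 degrees, less where a joint would pass 70% of its speed; a pose out of reach is approached as far as the arm can. A call is refused whole if a number of a shift passes 0.0417 or a number of a turn 7.16, either way. A call with a gripper value outside its range is refused whole. The fingers move at their own pace and stop on an object; "grip_force" is the grip in N (left out, the last holds). Time passes only in rows, so rows that do not move let the fingers close. It gives the time, the measured TCP pose, the force, the opening and the grip force at its end, in the units of the state.
- ctrl.get_obs(): the state, without advancing time (a new reading comes with each control period).
- ctrl.camera(name): name is "scene" or "top" or "wrist"; returns a dict with "pixels" (400x640x3 uint8, red, green, blue), "range_z" (400x640 float32, m along the optical axis (not along the pixel's ray), 0 where there is no reading), "K" (3x3 intrinsics, pixels), "position" and "attitude" of the camera in the world. Camera axes: x right, y up, looking along -z (the intrinsics and any distortion apply to the point x, -y, -z); pixel columns grow to the right and rows downward; lengths in m; the calibration is good to about 2 mm. A picture is of the moment at which its call begins.
- ctrl.hand_in(): hands the job in; it is judged then, once.
The state is a dict: "time_s": time; "qpos": joint angles; "joint_vel": joint speeds; "tau": joint torques, N m; "ee_pos": TCP position; "eef_rot": TCP orientation; "force": force on the tool from outside, world axes, zero at the start; "moment": the same for the moment, N m; "grip_width": finger opening in m; "grip_force": force on a finger pad.
Only numpy, scipy, OpenCV 4.12 (cv2) and the standard library are available. Lean on these libraries where they do the work, as an engineer would, in place of code of your own. Each camera call takes 0.05 s, during which the arm holds its last target. There are 200 camera calls.

TASK

The aligner's contact-mode valve was left in its second slot (near left, on the robot's side) and the next job needs hard contact, the third slot (far right). Only pushing with the fingers, never pinching the knob, move the lever out of its slot to the middle of the H-shaped gate, across to the right, then forward into the third slot until it clicks fully home, and leave it there. Do not let it run into the first (far left) or fourth (near right) slot on the way, do not force it, and leave the things lying about where they are.

Things in the scene. Friction and masses are not known exactly. Their poses are not given: they have to be found in the camera images.
- selector: The valve: grey cast box 124 (x) x 100 (y) x 63 mm high on a 6 mm flange that reaches 18 mm past both y sides, bolted down; four hose ports on its far side. Origin at the centre of its underside; +x points away from the robot, to the far slots, +y to the left slots, z up.
- gate (a point): Centre of the metal gate plate's top face, 63 mm up, axes as the valve's. H-shaped opening: two slots along x at y = +17 and -17 mm, 15 mm wide, ending at x = +-29.5 mm, joined by a 15 mm wide cross passage along y at x = 0. The 19 mm islands between the slots have round noses. Slots: 1 far left, 2 near left, 3 far right, 4 near right, marked with one to four pips.
- slot_3 (a point): Where the stem's axis passes the gate plate's top when the lever is home in the third slot: 22 mm ahead and 17 mm right of point gate. A sprung brass roller in each slot's outer wall, 13 mm from the cross passage's middle line, makes the lever click home.
- pivot (a point): Point about which the lever tilts, 10.5 mm above the valve's underside, axes as the valve's. With a = across and f = fore_aft the knob's centre lies from here at 105 mm x (sin f, -sin a cos f, cos a cos f).
- knob (a point): Centre of the lever's black knob, 29 x 29 mm square with a rubber pad on each of its four sides (34 mm over the pads), 36 mm tall, red dot on top, on a 12 mm steel stem, 105 mm from the pivot. Its z runs up the stem; its axes tilt with the lever.
- across (a joint): The lever's tilt to the side (rad), + to the right (the valve's -y). About -0.33 in the left slots, +0.33 in the right ones; play about 0.02 in the slots' ends, pressed inward to 0.27 at the brass rollers. Friction about 1.3 N at the knob, no spring; the lever stays where it is left.
- fore_aft (a joint): The lever's tilt forward (rad), + away from the robot (the valve's +x). 0 in the cross passage (play 0.03; the round noses guide it in from 0.15 off). Home in a slot it rests at about 0.39 (slots 1 and 3) or -0.39 (2 and 4), stop at 0.40. The click is met at 0.17, takes about 5 N at the knob and is passed at 0.27, in and out. Otherwise friction only, about 1.3 N.
- knob_far: black ribbed rubber pad on the far side of the knob, 3 x 21 x 28 mm; origin at the knob's centre, its outer face 17 mm out along its own +x
- knob_near: black ribbed rubber pad on the near side of the knob, 3 x 21 x 28 mm; origin at the knob's centre, its outer face 17 mm out along its own +x
- knob_left: black ribbed rubber pad on the left side of the knob, 3 x 21 x 28 mm; origin at the knob's centre, its outer face 17 mm out along its own +x
- knob_right: black ribbed rubber pad on the right side of the knob, 3 x 21 x 28 mm; origin at the knob's centre, its outer face 17 mm out along its own +x
- mask_box: loose amber photomask box, 131 x 125 x 24 mm, lying flat on the worktop left of the valve and nearer the robot; origin at the centre of its underside
- lens_tissue: loose packet of lens tissue, 62 x 90 x 16 mm, lying to the right of the valve; origin at the centre of its underside
- timer: loose small grey timer, 46 x 52 x 19 mm, on the near strip of the worktop; origin at the centre of its underside
- tweezers: loose steel wafer tweezers, 14 x 119 x 10 mm, on the near strip of the worktop; origin at the centre of their underside, long axis y
- marker: loose black marker pen, 16 x 136 x 12 mm, on the near strip of the worktop; origin at the centre of its underside, long axis y
- swab_pot: loose clear pot of swabs, 34 mm across, 92 mm tall, standing to the right of the valve; origin at the centre of its underside
- drop_bottle: loose brown dropper bottle, 32 mm across, 76 mm tall, standing to the right of the valve; origin at the centre of its underside

How it is judged:
By the outcome, as a careful person would: the job done as asked, in the order asked, and still so for the second after the job is handed in, with the robot touching nothing.
It also fails if it takes over 61 s, if anything falls off the work surface, if the arm or the gripper's body presses on something with over 40 N, if the wrist force passes 120 N, or if a joint passes its speed limit or range.

## Working session

There is one attempt and no reset: what is moved stays moved. The work goes in short steps, Python scripts to look and compute and a tool call to move; the robot and the scene stay as the last step left them, time stands still between calls to the robot, and variables do not carry over. Pictures are saved under pics/ and viewed, at most 10 in all, crops included, and the job is handed in when it is done.

Besides the shell and the picture viewer there is one more tool, called as a command line: name --argument value ..., lists and objects as JSON in quotes. carry_out: Moves the arm, as the interface text tells. Its arguments: {"type":"object","properties":{"motion":{"type":"string"},"grip_force":{"type":"number"}},"required":["motion"]}

```bash
mkdir -p pics
cat > h.py <<'E'
import numpy as np, cv2
from station import ctrl
def shot(n,f=None):
    c=ctrl.camera(n)
    if f: cv2.imwrite('pics/'+f,c['pixels'][:,:,::-1])
    return c
def att(c):
    from scipy.spatial.transform import Rotation as R
    a=np.array(c['attitude'],float)
    return a if a.shape==(3,3) else (R.from_euler('xyz',a).as_matrix() if a.size==3 else None)
def cloud(c):
    K=c['K'];z=c['range_z'];v,u=np.mgrid[:400,:640]
    p=np.stack([(u-K[0,2])/K[0,0]*z,-(v-K[1,2])/K[1,1]*z,-z],-1)
    return p@att(c).T+np.array(c['position'])
E
python3 - <<'E'
from h import *
for n in('top','scene'):
    c=shot(n,n+'0.png');print(n,c['position'],c['attitude'],c['K'].tolist(),[k for k in c])
    np.savez(n+'0.npz',**{k:c[k] for k in('pixels','range_z','K','position','attitude')})
o=ctrl.get_obs();print(o)
E
```

```text
top [ 0.30370407 -0.15508911  0.95014976] [ 0.21415154 -0.00393734 -1.37931258] [[365.2648271629663, 0.0, 322.45521134478975], [0.0, 365.2648271629663, 197.3137216400057], [0.0, 0.0, 1.0]] ['pixels', 'range_z', 'K', 'position', 'attitude']
scene [0.52216093 0.45007926 1.13229527] [0.5015761  0.00959732 3.06498044] [[442.22214004210247, 0.0, 311.5964045755575], [0.0, 442.22214004210247, 197.91927062506306], [0.0, 0.0, 1.0]] ['pixels', 'range_z', 'K', 'position', 'attitude']
{'time_s': 0.1, 'qpos': array([ 1.07043232e+00,  3.00397192e-01,  1.52152668e+00, -4.95778848e-06,
        1.32072564e+00, -6.65876728e-02]), 'joint_vel': array([-6.77273449e-04, -2.87789103e-03, -2.85456080e-05, -4.35048659e-04,
        8.84066106e-04,  7.81588805e-04]), 'tau': array([ 1.86628225e-03, -5.32637107e+01, -3.53289592e+01,  7.09380442e-02,
        2.34230363e-02, -4.07559980e-05]), 'ee_pos': array([0.23102904, 0.4988177 , 0.17404991]), 'eef_rot': array([-3.14053782e+00, -6.55302600e-05,  2.70781751e+00]), 'force': array([ 0.1389741 , -0.14507386,  1.05548878]), 'moment': array([ 0.03410053,  0.04277281, -0.04766254]), 'grip_force': 0.0, 'grip_width': 0.09408295284347863}
```

View pics/top0.png

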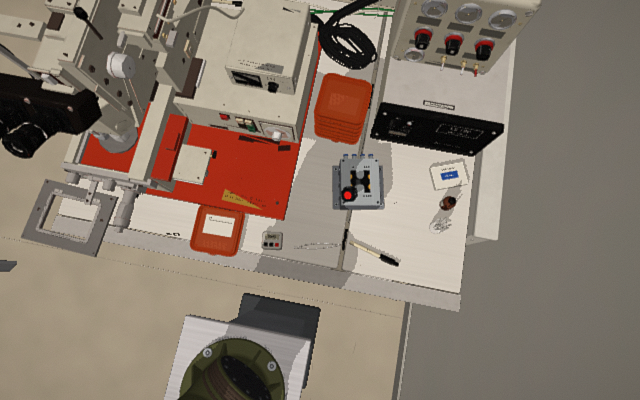

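View pics/scene0.png

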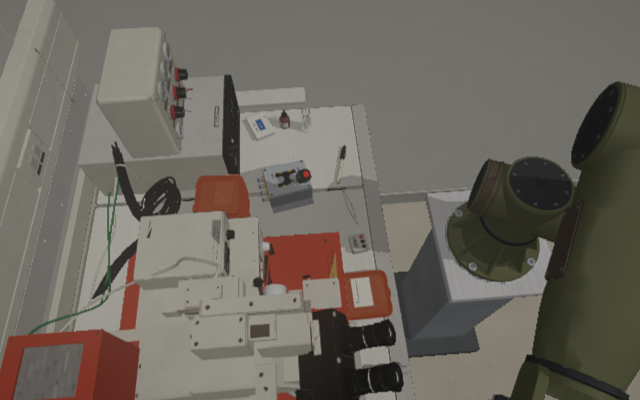

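The top view shows the valve at about (360,183), with the red dot at (347,195) in slot 2. The swab pot is at (440,225), the bottle at (448,203) and the tissue at (449,174). The scene view agrees, with the valve at (288,185) and the dot at (306,174).

Run:
```python
from h import *
for n in('top','scene'):
    c=dict(np.load(n+'0.npz'));P=cloud(c);px=c['pixels'].astype(int)
    roi=np.zeros((400,640),bool)
    if n=='top': roi[140:225,325:395]=1
    else: roi[150:220,255:325]=1
    ok=roi&(c['range_z']>0)
    z=P[...,2]
    print(n,'z pct',np.percentile(z[ok],[1,5,25,50,75,95,99]).round(4))
    red=ok&(px[...,0]>150)&(px[...,1]<80)&(px[...,2]<90)&(z>.08)
    print('red',red.sum(),np.median(P[red],0).round(4))
    t=ok&(abs(z-.063)<.006)
    r=cv2.minAreaRect((P[t][:,:2]*1000).astype(np.float32));print('boxtop',t.sum(),r,np.median(z[t]))
    f=ok&(z>.003)&(z<.072)
    k=ok&(z>.09);print('knob',k.sum(),np.median(P[k],0),P[k].min(0),P[k].max(0))
    r=cv2.minAreaRect((P[ok&(abs(z-.008)<.005)][:,:2]*1000).astype(np.float32));print('flange',r)
c=dict(np.load('top0.npz'));P=cloud(c)
for nm,(u,v) in dict(worktop=(400,240),tissue=(449,174),bottle=(448,203),pot=(440,225),blackbox=(437,115),blackL=(375,120),orange=(342,105),timer=(272,240),maskb=(215,230),marker=(375,250),console=(437,90),cabletop=(345,45),wht=(250,110)).items(): print(nm,P[v,u].round(3))
im=cv2.resize(c['pixels'][130:240,300:480,::-1],None,fx=4,fy=4,interpolation=cv2.INTER_CUBIC);cv2.imwrite('pics/crop0.png',im)
```

```text
top z pct [-0.0067 -0.0035 -0.0011  0.0014  0.0589  0.0647  0.1187]
red 41 [ 0.4986 -0.1801  0.1177]
boxtop 1320 ((551.9351806640625, -205.9240264892578), (120.17337036132812, 98.85079193115234), 10.413226127624512) 0.06202879604754569
knob 218 [ 0.50282665 -0.18326695  0.1154801 ] [ 0.48615169 -0.20348948  0.09510875] [ 0.52612009 -0.16364004  0.12526037]
flange ((570.734619140625, -209.94528198242188), (230.10415649414062, 182.04917907714844), 9.357339859008789)
scene z pct [-0.0037 -0.0015  0.0014  0.0045  0.0564  0.0683  0.1216]
red 16 [ 0.4999 -0.1798  0.1199]
boxtop 987 ((553.9593505859375, -206.41488647460938), (123.32664489746094, 103.0910415649414), 11.143160820007324) 0.06458237397914135
knob 191 [ 0.50812387 -0.17721758  0.11670383] [ 0.4874296  -0.19941778  0.09090868] [ 0.63120095 -0.0253291   0.17922928]
flange ((550.56005859375, -222.8271942138672), (240.2959747314453, 213.0480194091797), 85.23358917236328)
worktop [ 0.434 -0.339 -0.   ]
tissue [ 0.631 -0.438  0.015]
bottle [ 0.545 -0.436  0.043]
pot [ 0.477 -0.412  0.081]
blackbox [ 0.703 -0.344  0.186]
blackL [ 0.696 -0.213  0.119]
orange [ 0.711 -0.127  0.136]
timer [ 0.37  -0.015  0.016]
maskb [0.366 0.132 0.023]
marker [ 0.397 -0.28  -0.004]
console [ 0.766 -0.337  0.183]
cabletop [ 0.969 -0.097 -0.002]
wht [0.639 0.076 0.175]
```

View pics/crop0.png

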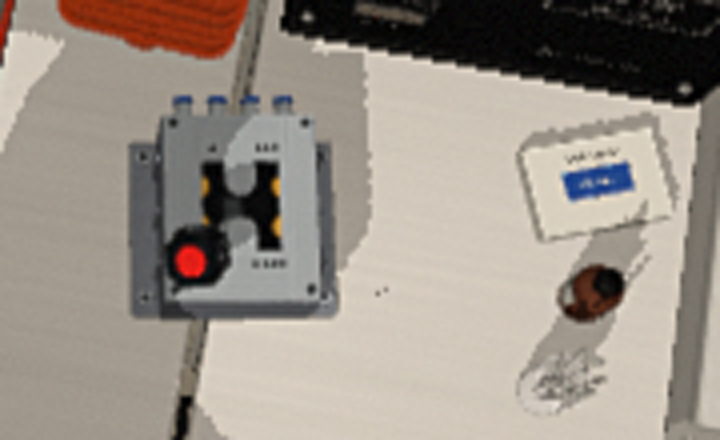

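The crop shows the knob in slot 2, near left. The valve's yaw is about +10.5° and its centre about (0.553, -0.206). The red dot measures within 2 mm of the model's prediction of (0.500, -0.178, 0.118). Next I'll check heights along the approach path.

Run:
```python
from h import *
P=np.concatenate([cloud(c)[c['range_z']>0] for c in(dict(np.load('top0.npz')),dict(np.load('scene0.npz')))])
print('cols y .6->-.4 step .1')
for x in np.arange(.1,.75,.05):
    print(round(x,2),[ (lambda q: round(float(np.percentile(q,98)),2) if len(q)>3 else None)(P[(P[:,0]>=x)&(P[:,0]<x+.05)&(P[:,1]<=y)&(P[:,1]>y-.1)][:,2]) for y in np.arange(.6,-.45,-.1)])
```

```text
cols y .6->-.4 step .1
0.1 [-0.84, 0.56, 0.61, 0.64, 0.69, 0.67, 0.28, 0.0, -0.84, -0.84, -0.84]
0.15 [-0.84, 0.56, 0.6, 0.61, -0.0, -0.0, -0.0, -0.01, -0.84, -0.84, -0.84]
0.2 [-0.84, 0.56, 0.56, -0.84, -0.84, -0.84, -0.84, -0.84, -0.84, -0.84, -0.84]
0.25 [0.06, 0.52, 0.05, 0.0, 0.0, 0.0, 0.0, 0.0, 0.0, 0.0, 0.0]
0.3 [0.05, 0.06, 0.12, 0.0, 0.03, 0.03, 0.01, 0.0, 0.0, 0.0, 0.0]
0.35 [0.06, 0.19, 0.45, 0.44, 0.03, 0.03, 0.02, 0.01, 0.01, 0.01, 0.01]
0.4 [0.05, 0.2, 0.46, 0.45, 0.18, 0.05, 0.05, 0.01, 0.01, 0.01, 0.01]
0.45 [None, 0.42, 0.43, 0.43, 0.19, 0.05, 0.05, 0.12, 0.06, 0.01, 0.09]
0.5 [None, 0.42, 0.46, 0.48, 0.19, 0.05, 0.05, 0.12, 0.07, 0.01, 0.06]
0.55 [None, 0.45, 0.48, 0.51, 0.05, 0.05, 0.05, 0.07, 0.07, 0.01, 0.06]
0.6 [None, 0.45, 0.48, 0.48, 0.4, 0.18, 0.18, 0.07, 0.07, 0.02, 0.02]
0.65 [None, None, 0.48, 0.48, 0.42, 0.26, 0.25, 0.14, 0.19, 0.19, 0.19]
0.7 [None, None, 0.39, 0.44, 0.4, 0.26, 0.26, 0.14, 0.19, 0.19, 0.19]
```

carry_out --motion "-0.004 -0.033 0 0 0 0 255;-0.004 -0.033 0 0 0 0 255;-0.004 -0.033 0 0 0 0 255;-0.004 -0.033 0 0 0 0 255;-0.004 -0.033 0 0 0 0 255;-0.004 -0.033 0 0 0 0 255;0.014 -0.033 0 0 0 0 255;0.014 -0.033 0 0 0 0 255;0.014 -0.033 0 0 0 0 255;0.024 -0.03 0 0 0 0 255;0.024 -0.03 0 0 0 0 255;0.024 -0.03 0 0 0 0 255;0.024 -0.03 0 0 0 0 255;0.011 -0.035 0 0 0 7.1 255;0.011 -0.035 0 0 0 7.1 255;0.011 -0.035 0 0 0 7.1 255;0.011 -0.035 0 0 0 7.1 255;0.011 -0.035 0 0 0 7.0 255;0.011 -0.035 0 0 0 0 255;0.011 -0.035 0 0 0 0 255" --grip_force 20

```text
time_s: 1.77
ee_pos: [0.4151, -0.1383, 0.1745]
eef_rot: [3.141, -0.0, -3.048]
force: [-0.3, 0.5, -0.5]
grip_width: 0.0
grip_force: 0.0
```

carry_out --motion "0.0 -0.0 0 0 0 0 255;0.0 -0.0 0 0 0 0 255"

```text
time_s: 1.93
ee_pos: [0.4149, -0.1375, 0.174]
eef_rot: [3.141, -0.001, -3.052]
force: [0.2, 0.1, -0.5]
grip_width: 0.0006
grip_force: 0.0
```

carry_out --motion "0.02 -0.027 0 0 0 5.4 255;0.02 -0.027 -0.02 0 0 0 255;0 0 -0.02 0 0 0 255;0 0 0 0 0 0 255;0 0 0 0 0 0 255"

```text
time_s: 2.35
ee_pos: [0.4545, -0.1892, 0.1343]
eef_rot: [3.14, -0.002, -2.954]
force: [-0.2, -0.0, 0.0]
grip_width: 0.0007
grip_force: 0.0
```

Run:
```python
from h import *
from scipy.spatial.transform import Rotation as R
o=ctrl.get_obs();print(o['ee_pos'],o['eef_rot'],o['force'])
c=shot('wrist','w1.png');P=cloud(c);px=c['pixels'].astype(int);z=P[...,2];ok=c['range_z']>0
print(c['position'],c['attitude'])
red=ok&(px[...,0]>150)&(px[...,1]<80)&(px[...,2]<90)&(z>.1)
print('red',red.sum(),np.median(P[red],0).round(4))
t=ok&(abs(z-.063)<.004)&(P[...,0]>.4)&(abs(P[...,1]+.2)<.1)
print(cv2.minAreaRect((P[t][:,:2]*1000).astype(np.float32)),np.median(z[t]))
c=shot('scene','s1.png');cv2.imwrite('pics/s1c.png',cv2.resize(c['pixels'][120:240,230:410,::-1],None,fx=4,fy=4,interpolation=cv2.INTER_CUBIC))
```

```text
[ 0.45447151 -0.18920534  0.13433584] [ 3.14006035e+00 -1.72904996e-03 -2.95377737e+00] [-0.15126079 -0.01966074  0.0231351 ]
[ 0.38774327 -0.2028262   0.34447245] [-2.39501241e-01 -1.57962130e-03  1.75843642e+00]
red 0 [nan nan nan]
((555.53515625, -212.54888916015625), (135.49851989746094, 65.74627685546875), 24.16509246826172) 0.06282760006744853
  return _methods._mean(a, axis=axis, dtype=dtype,
  ret = um.true_divide(
```

View pics/w1.png

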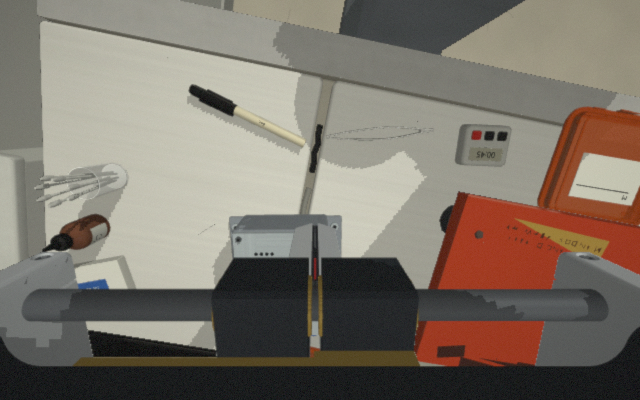

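View pics/s1c.png

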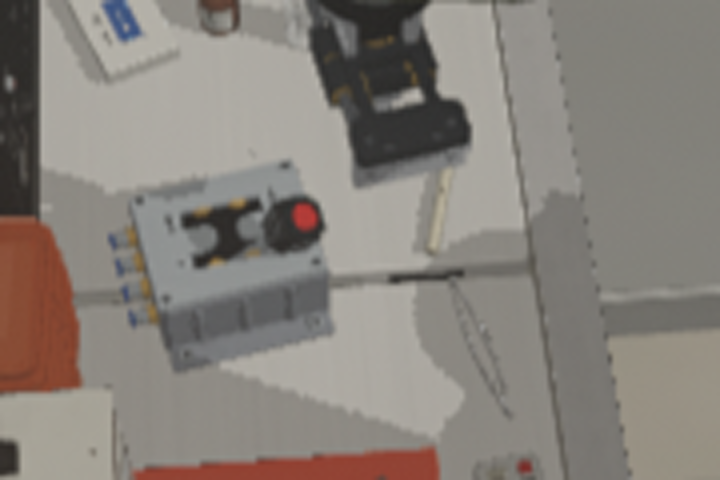

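The wrist view is blocked by the hand: the box shows at (285,240) and the knob is hidden behind the fingers at (315,300). The scene crop shows the knob clearly at (300,218), still in slot 2. I'll lower the fingers on the near side and push forward from there.

carry_out --motion "0.0005 -0.003 -0.02 0 0 0 255;0 0 -0.02 0 0 0 255;0 0 -0.006 0 0 0 255;0 0 0 0 0 0 255;0.0079 0.0015 0 0 0 0 255;0.0079 0.0015 0 0 0 0 255;0.0039 0.0007 0 0 0 0 255;0.0039 0.0007 0 0 0 0 255;0.0039 0.0007 0 0 0 0 255;0.0039 0.0007 0 0 0 0 255;0 0 0 0 0 0 255"

```text
time_s: 3.37
ee_pos: [0.4876, -0.1876, 0.0887]
eef_rot: [-3.142, 0.0, -2.954]
force: [0.7, 0.5, -0.7]
grip_width: 0.0005
grip_force: 0.0
```

carry_out --motion "0.0039 0.0007 0 0 0 0 255;0.0039 0.0007 0 0 0 0 255;0.0039 0.0007 0 0 0 0 255;0 0 0 0 0 0 255"

```text
time_s: 3.7
ee_pos: [0.4992, -0.186, 0.0906]
eef_rot: [-3.14, 0.0, -2.954]
force: [-9.7, 1.2, 22.8]
grip_width: 0.0004
grip_force: 12.2
```

```bash
cat >> h.py <<'E'
def look(f):
    o=ctrl.get_obs();d=np.array(o['ee_pos'][:2])-[.553,-.206];C,S=np.cos(.183),np.sin(.183)
    V=lambda d:np.array([d[0]*C+d[1]*S,-d[0]*S+d[1]*C])*1000
    print('tcp valve',V(d).round(1),'z',o['ee_pos'][2].round(4),'F',o['force'].round(1))
    for n in('scene','top'):
        c=shot(n);P=cloud(c);px=c['pixels'].astype(int);z=P[...,2]
        m=(px[...,0]>120)&(px[...,1]<.45*px[...,0])&(px[...,2]<.45*px[...,0])&(z>.1)&(z<.15)&(np.hypot(P[...,0]-.553,P[...,1]+.206)<.09)
        if m.sum()>2:
            q=np.median(P[m],0);v=V(q[:2]-[.553,-.206]);s=np.arcsin(np.clip(v[0]/123,-1,1))
            print(n,m.sum(),'dot',v.round(1),'f',s.round(3),'a',np.arcsin(np.clip(-v[1]/123/np.cos(s),-1,1)).round(3))
        if n=='scene':cv2.imwrite('pics/'+f,cv2.resize(c['pixels'][120:240,230:410,::-1],None,fx=4,fy=4,interpolation=cv2.INTER_CUBIC))
E
python3 -c "
from h import *
look('p2.png')"
```

```text
tcp valve [-49.3  29.4] z 0.0906 F [-9.7  1.2 22.8]
```

View pics/p2.png

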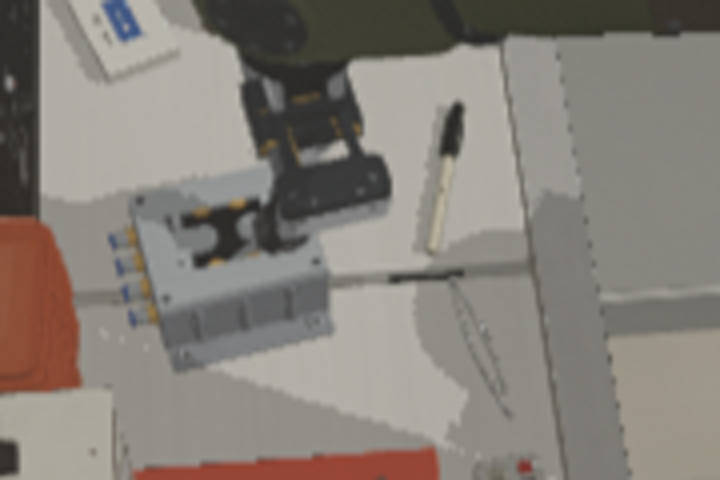

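The gripper hides the knob. The numbers show the sticky ribbed pad dragging up on the finger as the knob rises along its arc. I'll ease upward to relieve that, then follow the arc.

carry_out --motion "-0.001 0 0.002 0 0 0 255;0 0 0.002 0 0 0 255;0 0 0.001 0 0 0 255;0 0 0 0 0 0 255"

```text
time_s: 4.13
ee_pos: [0.4979, -0.1857, 0.0937]
eef_rot: [-3.142, 0.0, -2.955]
force: [-0.1, 0.1, -0.4]
grip_width: 0.0005
grip_force: 0.0
```

carry_out --motion "0.002 0.0004 0.0006 0 0 0 255;0.002 0.0004 0.0006 0 0 0 255;0.002 0.0004 0.0006 0 0 0 255;0 0 0 0 0 0 255"

```text
time_s: 4.47
ee_pos: [0.5041, -0.1843, 0.0954]
eef_rot: [3.142, 0.0, -2.954]
force: [-0.6, -0.0, 0.6]
grip_width: -0.0
grip_force: 0.0
```

carry_out --motion "0.002 0.0004 0.0005 0 0 0 255;0.002 0.0004 0.0005 0 0 0 255;0.002 0.0004 0.0004 0 0 0 255;0 0 0 0 0 0 255"

```text
time_s: 4.8
ee_pos: [0.5101, -0.1832, 0.0969]
eef_rot: [-3.141, 0.0, -2.954]
force: [0.8, -0.3, -0.5]
grip_width: 0.0001
grip_force: 0.0
```

```bash
python3 -c "
from h import *
look('p3.png')
c=shot('top');cv2.imwrite('pics/t3.png',cv2.resize(c['pixels'][130:240,300:480,::-1],None,fx=4,fy=4,interpolation=cv2.INTER_CUBIC))"
```

```text
tcp valve [-38.1  30.3] z 0.0969 F [ 0.8 -0.3 -0.5]
```

carry_out --motion "-0.02 -0.004 0 0 0 0 255;-0.025 -0.005 0 0 0 0 255;-0.025 -0.005 0 0 0 0 255;0 0 0 0 0 0 255"

```text
time_s: 5.28
ee_pos: [0.4367, -0.1976, 0.0967]
eef_rot: [3.141, -0.001, -2.956]
force: [0.1, 0.4, -0.2]
grip_width: 0.0003
grip_force: 0.0
```

```bash
python3 -c "
from h import *
look('p4.png')"
```

```text
tcp valve [-112.8   29.4] z 0.0967 F [ 0.1  0.4 -0.2]
scene 28 dot [-40.3  34.9] f -0.334 a -0.305
```

Run:
```python
import cv2,numpy as np
from h import *
c=shot('wrist')
a,b,d=[cv2.imread('pics/%s.png'%n) for n in('p3','t3','p4')]
r=lambda i:cv2.resize(i,(400,290))
cv2.imwrite('pics/m4.png',np.vstack([np.hstack([r(a),r(b[:,:,:])]),np.hstack([r(d),r(c['pixels'][200:400,160:480,::-1])])]))
```

```text
(no output)
```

View pics/m4.png

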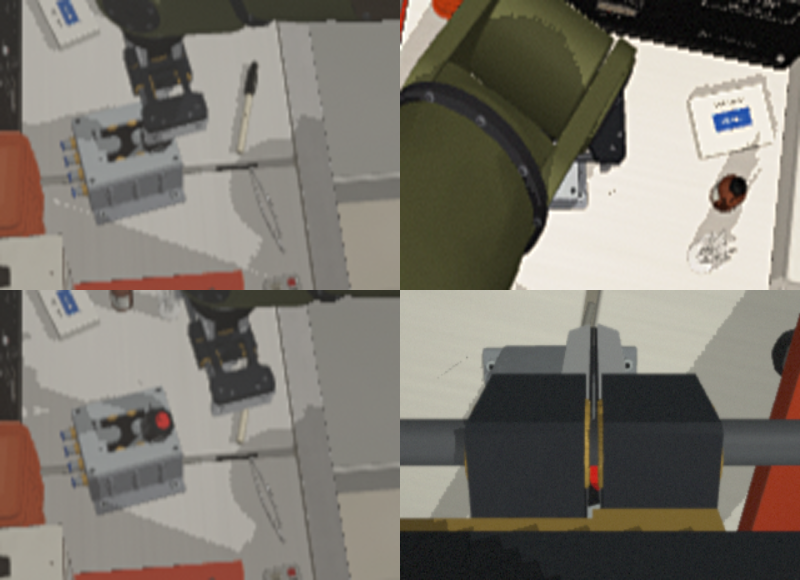

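The montage shows the knob still in slot 2 at (160,420) in the lower-left panel. The wrist panel shows grey fingertips that narrow towards (592,325). I'll measure the real fingertip geometry against the reported TCP.

Run:
```python
from h import *
o=ctrl.get_obs();t=np.array(o['ee_pos']);print(t)
C,S=np.cos(.183),np.sin(.183)
for n in('scene','wrist'):
    c=shot(n);P=cloud(c);ok=c['range_z']>0
    d=P-t;X=d[...,0]*C+d[...,1]*S;Y=-d[...,0]*S+d[...,1]*C
    for lo in np.arange(-.03,.11,.01):
        m=ok&(abs(X)<.05)&(abs(Y)<.1)&(d[...,2]>=lo)&(d[...,2]<lo+.01)
        if m.sum()>3: print(n,lo.round(3),m.sum(),'X',np.percentile(X[m]*1e3,[2,50,98]).round(),'Y',np.percentile(Y[m]*1e3,[2,50,98]).round())
# knob now
c=shot('scene');P=cloud(c);d=P-[.553,-.206,0];X=(d[...,0]*C+d[...,1]*S)*1e3;Y=(-d[...,0]*S+d[...,1]*C)*1e3;Z=d[...,2]*1e3
for lo in range(66,130,6):
    m=(c['range_z']>0)&(X>-75)&(X<20)&(abs(Y-30)<35)&(Z>=lo)&(Z<lo+6)
    if m.sum()>2: print('knob',lo,m.sum(),np.percentile(X[m],[2,50,98]).round(),np.percentile(Y[m],[2,50,98]).round())
```

```text
[ 0.44014976 -0.19742975  0.09716205]
scene 0.1 5 X [-8. -5. -0.] Y [11. 11. 12.]
wrist 0.03 126 X [-9. -9. -7.] Y [-11.  -1.   9.]
wrist 0.04 233 X [-9. -9. -7.] Y [-12.  -0.  11.]
wrist 0.05 286 X [-9. -9. -7.] Y [-12.  -0.  11.]
wrist 0.06 342 X [-9. -9. -7.] Y [-12.  -0.  11.]
wrist 0.07 427 X [-9. -9. -7.] Y [-12.  -1.  11.]
wrist 0.08 229 X [-9. -8.  2.] Y [-11.  -0.  10.]
wrist 0.09 102 X [-9. -8. -4.] Y [-3. -1.  2.]
wrist 0.1 27 X [-8. -6. -4.] Y [-2.  0.  0.]
wrist 0.11 4 X [ 9. 10. 11.] Y [-2. -0.  1.]
knob 66 72 [-57. -16.  17.] [-3. 34. 48.]
knob 90 3 [-32. -17. -15.] [34. 35. 41.]
knob 96 8 [-40. -25. -20.] [39. 42. 44.]
knob 102 18 [-51. -20. -14.] [17. 38. 46.]
knob 108 21 [-50. -26. -16.] [17. 42. 48.]
knob 114 41 [-53. -40. -18.] [20. 40. 48.]
knob 120 67 [-47. -35. -21.] [17. 34. 46.]
knob 126 20 [-40. -29. -23.] [21. 29. 34.]
```

Run:
```python
from h import *
from scipy.spatial.transform import Rotation as R
o=ctrl.get_obs();t=np.array(o['ee_pos']);print(t,o['eef_rot'])
c=shot('wrist');P=cloud(c);K=c['K'];A=att(c)
for dz in(0,.01,.02,.03,.05):
  for X,Y in((-.008,-.012),(-.008,.012),(.008,0)):
    w=t+[X*.983-Y*.182,X*.182+Y*.983,dz]
    q=A.T@(w-c['position']);print(dz,X,Y,(K[0,2]+K[0,0]*q[0]/-q[2]).round(),(K[1,2]+K[1,1]*-q[1]/-q[2]).round(),end=' | ')
  print()
u0=315
for v in range(205,330,6): print(v,[(c['range_z'][v,u].round(3),(P[v,u]-t).round(3).tolist(),c['pixels'][v,u].tolist()) for u in(305,322)])
```

```text
[ 0.44031867 -0.19713368  0.0967819 ] [-3.14155709e+00  1.01022977e-04 -2.95403384e+00]
0 -0.008 -0.012 299.0 211.0 | 0 -0.008 0.012 332.0 211.0 | 0 0.008 0 315.0 232.0 | 
0.01 -0.008 -0.012 299.0 215.0 | 0.01 -0.008 0.012 332.0 215.0 | 0.01 0.008 0 315.0 236.0 | 
0.02 -0.008 -0.012 298.0 219.0 | 0.02 -0.008 0.012 333.0 219.0 | 0.02 0.008 0 315.0 242.0 | 
0.03 -0.008 -0.012 297.0 224.0 | 0.03 -0.008 0.012 334.0 224.0 | 0.03 0.008 0 315.0 247.0 | 
0.05 -0.008 -0.012 295.0 235.0 | 0.05 -0.008 0.012 337.0 235.0 | 0.05 0.008 0 316.0 261.0 | 
205 [(np.float32(0.318), [0.015, -0.008, -0.098], [195, 193, 179]), (np.float32(0.318), [0.012, 0.01, -0.097], [193, 194, 179])]
211 [(np.float32(0.321), [0.022, -0.007, -0.099], [182, 181, 168]), (np.float32(0.318), [0.018, 0.011, -0.096], [197, 195, 181])]
217 [(np.float32(0.324), [0.029, -0.006, -0.1], [153, 152, 139]), (np.float32(0.321), [0.025, 0.012, -0.097], [194, 194, 179])]
223 [(np.float32(0.329), [0.037, -0.005, -0.104], [110, 108, 97]), (np.float32(0.322), [0.031, 0.014, -0.097], [194, 191, 177])]
229 [(np.float32(0.178), [-0.007, -0.008
[... 1400 characters left out ...]
53], [44, 47, 48]), (np.float32(0.068), [-0.031, -0.005, 0.149], [68, 57, 39])]
301 [(np.float32(0.066), [-0.03, -0.008, 0.152], [45, 47, 51]), (np.float32(0.068), [-0.029, -0.004, 0.15], [68, 61, 42])]
307 [(np.float32(0.067), [-0.028, -0.008, 0.151], [38, 43, 43]), (np.float32(0.068), [-0.028, -0.004, 0.15], [76, 65, 44])]
313 [(np.float32(0.066), [-0.027, -0.008, 0.152], [41, 45, 47]), (np.float32(0.067), [-0.027, -0.004, 0.151], [89, 75, 48])]
319 [(np.float32(0.067), [-0.025, -0.008, 0.151], [39, 44, 45]), (np.float32(0.068), [-0.025, -0.004, 0.151], [84, 76, 51])]
325 [(np.float32(0.067), [-0.024, -0.007, 0.152], [42, 45, 48]), (np.float32(0.069), [-0.023, -0.003, 0.15], [74, 65, 44])]
```

The closed fingertips actually end about 30 mm above the reported TCP, so the fingers slid over the knob's top and barely moved the lever (f = -0.33). I'll go 40 mm lower and push again.

carry_out --motion "0 0 -0.021 0 0 0 255;0 0 -0.02 0 0 0 255;0 0 0 0 0 0 255;0.0128 0.0024 0 0 0 0 255;0.0128 0.0024 0 0 0 0 255;0.0098 0.0018 0 0 0 0 255;0 0 0 0 0 0 255;0.0039 0.0007 0 0 0 0 255;0.0039 0.0007 0 0 0 0 255;0 0 0 0 0 0 255"

```text
time_s: 6.47
ee_pos: [0.4832, -0.1893, 0.056]
eef_rot: [-3.141, 0.0, -2.954]
force: [0.4, -0.1, 0.2]
grip_width: 0.0005
grip_force: 0.0
```

carry_out --motion "0.003 0.0005 0 0 0 0 255;0.003 0.0005 0 0 0 0 255;0.003 0.0005 0 0 0 0 255;0.003 0.0005 0.0005 0 0 0 255;0 0 0 0 0 0 255"

```text
time_s: 6.88
ee_pos: [0.4951, -0.1874, 0.0565]
eef_rot: [-3.141, 0.0, -2.955]
force: [0.3, 0.9, 0.0]
grip_width: 0.0004
grip_force: 0.0
```

carry_out --motion "0.002 0.0004 0.0004 0 0 0 255;0.002 0.0004 0.0004 0 0 0 255;0.002 0.0004 0.0004 0 0 0 255;0 0 0 0 0 0 255"

```text
time_s: 7.22
ee_pos: [0.5014, -0.186, 0.0576]
eef_rot: [-3.141, 0.001, -2.954]
force: [0.2, -0.4, 0.1]
grip_width: 0.0006
grip_force: 0.0
```

Run:
```python
from h import *
look('p5.png')
c=shot('wrist');cv2.imwrite('pics/w5.png',cv2.resize(c['pixels'][180:330,220:420,::-1],None,fx=4,fy=4))
```

```text
tcp valve [-47.1  29.1] z 0.0576 F [ 0.2 -0.4  0.1]
scene 23 dot [-21.2  34.1] f -0.173 a -0.285
```

Now it's working: the lever is at f = -0.17 and past the click.

carry_out --motion "0.003 0.0005 0.0003 0 0 0 255;0.003 0.0005 0.0003 0 0 0 255;0.003 0.0005 0.0002 0 0 0 255;0.003 0.0005 0 0 0 0 255;0.003 0.0005 0 0 0 0 255;0.003 0.0005 0 0 0 0 255;0 0 0 0 0 0 255"

```text
time_s: 7.95
ee_pos: [0.5194, -0.1829, 0.0583]
eef_rot: [-3.141, 0.0, -2.954]
force: [-0.9, -0.4, 0.1]
grip_width: 0.0003
grip_force: 0.0
```

```bash
python3 -c "
from h import *
look('p6.png')"
```

```text
tcp valve [-28.8  28.8] z 0.0583 F [-0.9 -0.4  0.1]
scene 21 dot [ 0. 34.] f 0.0 a -0.28
```

carry_out --motion "-0.0155 -0.0028 0 0 0 0 255;-0.015 -0.0028 0 0 0 0 255;-0.0056 0.03 0 0 0 0 255;-0.0056 0.03 0 0 0 0 255;0.0295 0.0055 0 0 0 0 255;0.0295 0.0055 0 0 0 0 255;0 0 0 0 0 0 255;0 0 0 0 0 0 255"

```text
time_s: 8.72
ee_pos: [0.5366, -0.1173, 0.058]
eef_rot: [3.141, -0.0, -2.953]
force: [-0.5, -0.6, 0.5]
grip_width: 0.0004
grip_force: 0.0
```

```bash
python3 -c "
from h import *
look('p7.png')"
```

```text
tcp valve [ 0.  90.2] z 0.058 F [-0.5 -0.6  0.5]
top 11 dot [-1.8 33. ] f -0.015 a -0.271
```

carry_out --motion "0.0015 -0.0079 -0.0015 0 0 0 255;0.0015 -0.0079 -0.0015 0 0 0 255;0.0015 -0.0079 0 0 0 0 255;0.0007 -0.0039 0 0 0 0 255;0.0007 -0.0039 0 0 0 0 255;0.0007 -0.0039 0 0 0 0 255;0.0007 -0.0039 0 0 0 0 255;0.0007 -0.0039 0 0 0 0 255;0.0007 -0.0039 0 0 0 0 255;0 0 0 0 0 0 255"

```text
time_s: 9.65
ee_pos: [0.545, -0.1654, 0.0553]
eef_rot: [-3.141, 0.0, -2.955]
force: [0.9, 0.4, -0.9]
grip_width: 0.0001
grip_force: 0.1
```

```bash
python3 -c "
from h import *
look('p8.png')"
```

```text
tcp valve [-0.5 41.4] z 0.0553 F [ 0.9  0.4 -0.9]
```

carry_out --motion "0.0007 -0.0039 0 0 0 0 255;0.0007 -0.0039 0 0 0 0 255;0.0007 -0.0039 0 0 0 0 255;0.0007 -0.0039 0 0 0 0 255;0.0007 -0.0039 0 0 0 0 255;0.0007 -0.0039 0 0 0 0 255;0.0007 -0.0039 0 0 0 0 255;0 0 0 0 0 0 255"

```text
time_s: 10.42
ee_pos: [0.5499, -0.1929, 0.0553]
eef_rot: [-3.141, 0.0, -2.955]
force: [-0.8, -0.5, 0.2]
grip_width: 0.0003
grip_force: 0.0
```

```bash
python3 -c "
from h import *
look('p9.png')"
```

```text
tcp valve [-0.7 13.5] z 0.0553 F [-0.8 -0.5  0.2]
```

carry_out --motion "0.0004 -0.002 0 0 0 0 255;0.0004 -0.002 0 0 0 0 255;0.0004 -0.002 0 0 0 0 255;0.0004 -0.002 0 0 0 0 255;0.0004 -0.002 0 0 0 0 255;0 0 0 0 0 0 255"

```text
time_s: 11.02
ee_pos: [0.5519, -0.2025, 0.0553]
eef_rot: [-3.141, 0.0, -2.955]
force: [-0.5, -0.7, -0.6]
grip_width: 0.0004
grip_force: 0.1
```

carry_out --motion "-0.005 0.027 0 0 0 0 255;-0.007 0.038 0 0 0 0 255;-0.005 0.027 0 0 0 0 255;0 0 0 0 0 0 255;0 0 0 0 0 0 255"

```text
time_s: 11.43
ee_pos: [0.535, -0.1092, 0.0557]
eef_rot: [-3.141, 0.001, -2.953]
force: [0.6, -0.3, 0.2]
grip_width: 0.0004
grip_force: 0.0
```

```bash
python3 -c "
from h import *
look('p10.png')
c=shot('top');cv2.imwrite('pics/t10.png',cv2.resize(c['pixels'][130:240,300:480,::-1],None,fx=4,fy=4,interpolation=cv2.INTER_CUBIC))
a,b=cv2.imread('pics/p10.png'),cv2.imread('pics/t10.png')
cv2.imwrite('pics/m10.png',np.hstack([a[:440,150:550],b[:,150:550]]))"
```

```text
tcp valve [-0.1 98.5] z 0.0557 F [ 0.6 -0.3  0.2]
top 44 dot [ -2.9 -32.8] f -0.024 a 0.27
```

View pics/m10.png

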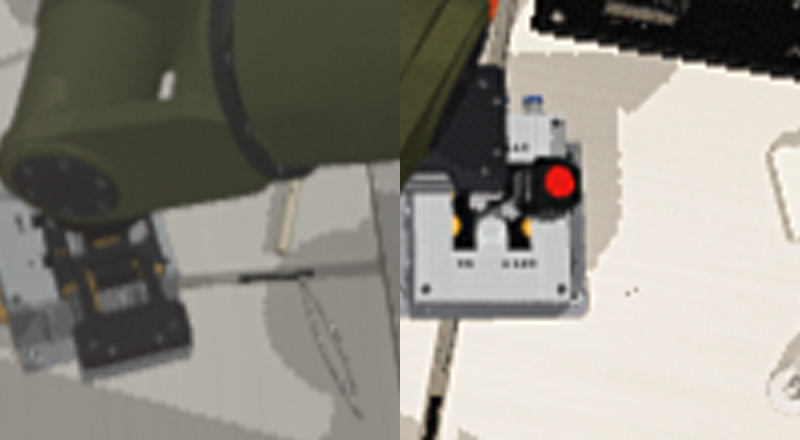

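The right-hand panel shows the knob in the cross passage on the right, with the dot at (560,183), a ≈ 0.27 and f ≈ 0. I'll push about 5 mm further right so it lines up with slot 3.

carry_out --motion "0.006 -0.0325 0 0 0 0 255;0.006 -0.0325 0 0 0 0 255;0.003 -0.0165 0 0 0 0 255;0.0007 -0.0039 0 0 0 0 255;0.0007 -0.0039 0 0 0 0 255;0.0007 -0.0039 0 0 0 0 255;0.0004 -0.002 0 0 0 0 255;0.0004 -0.002 0 0 0 0 255;0.0002 -0.001 0 0 0 0 255;0 0 0 0 0 0 255"

```text
time_s: 12.42
ee_pos: [0.553, -0.2079, 0.0553]
eef_rot: [3.142, -0.0, -2.954]
force: [0.3, -0.4, -0.1]
grip_width: 0.0003
grip_force: 0.2
```

carry_out --motion "-0.0022 0.0118 0 0 0 0 255;-0.0295 -0.0055 0 0 0 0 255;-0.0295 -0.0055 0 0 0 0 255;0 0 0 0 0 0 255;0.004 -0.0216 0 0 0 0 255;0.0038 -0.0206 0 0 0 0 255;0 0 0 0 0 0 255;0 0 0 0 0 0 255"

```text
time_s: 13.08
ee_pos: [0.4996, -0.2494, 0.0552]
eef_rot: [3.142, 0.0, -2.955]
force: [-0.2, 1.0, -0.1]
grip_width: 0.0006
grip_force: 0.0
```

```bash
python3 -c "
from h import *
look('p11.png')"
```

```text
tcp valve [-60.4 -32.9] z 0.0552 F [-0.2  1.  -0.1]
scene 14 dot [ -1.7 -38.4] f -0.014 a 0.317
```

carry_out --motion "0.0098 0.0018 0 0 0 0 255;0.0098 0.0018 0 0 0 0 255;0.0098 0.0018 0 0 0 0 255;0.003 0.0005 0 0 0 0 255;0.003 0.0005 0 0 0 0 255;0.003 0.0005 0 0 0 0 255;0.003 0.0005 -0.0005 0 0 0 255;0.003 0.0005 -0.0005 0 0 0 255;0 0 0 0 0 0 255"

```text
time_s: 13.93
ee_pos: [0.5438, -0.2417, 0.0543]
eef_rot: [3.141, -0.001, -2.955]
force: [-2.4, -0.0, 1.6]
grip_width: 0.0007
grip_force: 1.2
```

```bash
python3 -c "
from h import *
look('p12.png')"
```

```text
tcp valve [-15.5 -33.4] z 0.0543 F [-2.4 -0.   1.6]
scene 11 dot [ 14.1 -37.1] f 0.115 a 0.309
```

Entering slot 3: f = 0.115, a = 0.31. I'll continue through the click.

carry_out --motion "0.002 0.0004 -0.0003 0 0 0 255;0.002 0.0004 -0.0003 0 0 0 255;0.002 0.0004 -0.0003 0 0 0 255;0.002 0.0004 -0.0003 0 0 0 255;0.002 0.0004 -0.0004 0 0 0 255;0.002 0.0004 -0.0004 0 0 0 255;0.002 0.0004 -0.0004 0 0 0 255;0 0 0 0 0 0 255"

```text
time_s: 14.7
ee_pos: [0.5582, -0.2393, 0.052]
eef_rot: [-3.141, 0.0, -2.955]
force: [-1.7, -1.8, -0.3]
grip_width: 0.0004
grip_force: 0.3
```

```bash
python3 -c "
from h import *
look('p13.png')"
```

```text
tcp valve [ -0.9 -33.7] z 0.052 F [-1.7 -1.8 -0.3]
scene 14 dot [ 32.6 -30.7] f 0.268 a 0.262
```

Passing the roller (f ≈ 0.27). On to the end, watching the force.

carry_out --motion "0.002 0.0004 -0.0004 0 0 0 255;0.002 0.0004 -0.0004 0 0 0 255;0.002 0.0004 -0.0004 0 0 0 255;0.002 0.0004 -0.0003 0 0 0 255;0 0 0 0 0 0 255"

```text
time_s: 15.22
ee_pos: [0.5663, -0.2373, 0.0503]
eef_rot: [-3.142, 0.0, -2.955]
force: [-0.4, -0.0, 0.2]
grip_width: 0.0005
grip_force: 0.0
```

```bash
python3 -c "
from h import *
look('p14.png')"
```

```text
tcp valve [  7.4 -33.2] z 0.0503 F [-0.4 -0.   0.2]
scene 15 dot [ 43.3 -33.8] f 0.36 a 0.298
```

carry_out --motion "0.001 0.0002 0 0 0 0 255;0.001 0.0002 0 0 0 0 255;0.001 0.0002 0 0 0 0 255;0 0 0 0 0 0 255"

```text
time_s: 15.65
ee_pos: [0.569, -0.2366, 0.0503]
eef_rot: [3.141, -0.0, -2.954]
force: [-0.5, -1.3, -0.6]
grip_width: 0.0005
grip_force: 0.3
```

```bash
python3 -c "
from h import *
look('p15.png')"
```

```text
tcp valve [ 10.1 -33. ] z 0.0503 F [-0.5 -1.3 -0.6]
scene 14 dot [ 46.8 -32.1] f 0.39 a 0.286
```

carry_out --motion "0.001 0.0002 0 0 0 0 255;0 0 0 0 0 0 255"

```text
time_s: 15.92
ee_pos: [0.57, -0.2365, 0.0504]
eef_rot: [3.142, -0.0, -2.954]
force: [-0.5, 0.4, -0.6]
grip_width: 0.0005
grip_force: 0.3
```

carry_out --motion "0.001 0.0002 0 0 0 0 255;0 0 0 0 0 0 255"

```text
time_s: 16.08
ee_pos: [0.571, -0.2363, 0.0504]
eef_rot: [3.141, -0.0, -2.954]
force: [-1.4, -0.3, -0.1]
grip_width: 0.0005
grip_force: 0.5
```

carry_out --motion "-0.005 -0.0009 0 0 0 0 255;-0.02 -0.0037 0 0 0 0 255;-0.03 -0.0055 0 0 0 0 255;-0.03 -0.0055 0 0 0 0 255;-0.03 -0.0055 0 0 0 0 255;-0.02 -0.0037 0.02 0 0 0 255;0 0 0.03 0 0 0 255;0 0 0 0 0 0 255;0 0 0 0 0 0 255"

```text
time_s: 16.83
ee_pos: [0.4364, -0.2618, 0.102]
eef_rot: [-3.139, 0.003, -2.955]
force: [-0.6, 0.2, -0.4]
grip_width: 0.0003
grip_force: 0.0
```

```bash
python3 -c "
from h import *
look('p16.png')
c=shot('top');b=cv2.resize(c['pixels'][130:260,300:480,::-1],None,fx=3,fy=3,interpolation=cv2.INTER_CUBIC)
a=cv2.resize(cv2.imread('pics/p16.png'),None,fx=.5,fy=.5)
m=np.zeros((390,540+250,3),np.uint8);m[:390,:540]=b;m[:240,540:]=a[:,:250];cv2.imwrite('pics/m16.png',m)"
```

```text
tcp valve [-124.8  -33.7] z 0.102 F [-0.6  0.2 -0.4]
scene 14 dot [ 48.2 -32.1] f 0.403 a 0.288
top 27 dot [ 47.8 -33.5] f 0.399 a 0.3
```

View pics/m16.png

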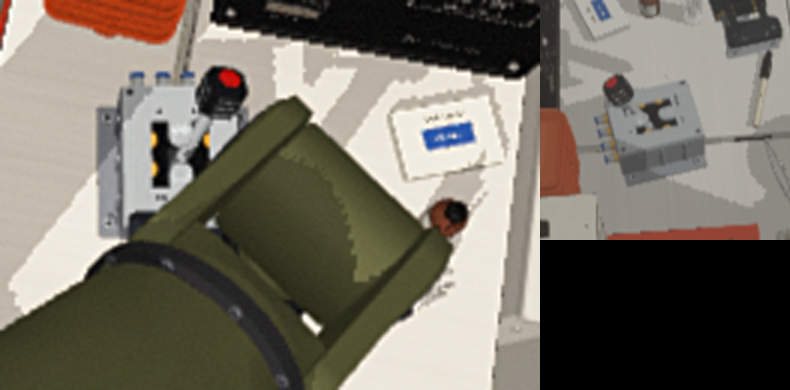

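The lever sits home in slot 3, with the dot at (230,80), f ≈ 0.40 and a ≈ 0.3. The objects haven't moved and the hand is clear.

```bash
python3 -c "
from h import *
print(ctrl.hand_in())"
```

```text
the job is handed in; nothing more can be done
None
```

The lever is home in the third slot (fore_aft about 0.40, across about 0.29 as measured by camera), moved only by pushing and never run into slot 1 or 4; on the first try the fingertips rode over the knob and pressed down on it with about 23 N before I corrected their height, the arm is clear, the loose things in view have not moved, and the job is handed in at about 17 s.

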